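Hold the chute gate open and push the fitting rack home

ROBOT

A 7-joint arm with a two-finger parallel gripper is mounted at the origin on a cart in front of the work surface, level with it; the furniture and walls round the work are solid. World frame = base frame: x ahead of the robot, y to its left, z up, the work surface at z = 0. Lengths are in mm, angles in degrees, forces in N, time in s.
With the tool pointing down it reaches from about 400 to 900 mm from the base axis. Payload 5.5 kg.
Tool frame: the origin (TCP) lies at the very end of the fingers, on their centre line; the grasp point (between the pads) lies 19 mm behind it; z points along the fingers, y is the line along which they close (so a half turn about z gives the same grasp; the last joint's range is limited). The gripper opens to 92 mm and grips with 3 to 60 N. Pads are 19 mm wide; open, the fingers measure 130 mm over their backs; the gripper's body (75 mm by 190 mm) begins 47 mm behind the grasp point.
Start: joints at [-52.701, 28.699, -24.465, 88.831, 12.651, 65.22, -12.049], TCP at [245.762, 601.748, 226.729] pointing down, gripper open.
Joint ranges: [-164.97, 164.97], [-17.58, 116.51], [-87.97, 89.64], [11.32, 138.91], [-80.73, 260.73], [10.89, 115.49], [-147.41, 147.41]. Speed limits (degrees/s): [147.25, 147.25, 180, 180, 180, 180, 180].

INTERFACE

Orientations are given as [roll, pitch, yaw] about the fixed x, y, z axes, in that order (R = Rz(yaw) Ry(pitch) Rx(roll)).
In Python, from bench import manip gives the robot as it stands.
- The arm moves only by the tool step_arm, never from a script. Its argument "motion" is a list of rows, each an object of numbers: "hand": the finger opening in mm, from 0 to 91.8; "x", "y", "z": the shift along the world's x, y, z in units of 30 mm (1.0 is 30 mm); "wx", "wy", "wz": the turn, a rotation vector about the world's x, y, z in units of 5 degrees (1.0 is 5 degrees). A call has 1 to 12 rows; each row is the pose to reach, as a shift and turn from the pose commanded when the call began; what a row does not reach only later rows make up. A row lasts 1/12 s, in which the tool goes at most 41.7 mm and 7.16 degrees, less where a joint would pass 70% of its speed; a pose out of reach is approached as far as the arm can. A call with a gripper value outside its range is refused whole. The fingers move at their own pace and stop on an object; the grip force is fixed at half the most. Time passes only in rows, so rows that repeat a pose let the fingers close. It gives the time, the measured TCP pose, the force, the opening and the grip force at its end, in the units of the state.
- manip.observe(): the state, without advancing time (a new reading comes with each control period).
- manip.read_camera(name): name is "side" or "top" or "wrist"; returns a dict with "img" (420x560x3 uint8, blue, green, red), "mtx" (3x3 intrinsics, pixels), "rvec" (rotation vector, rad) and "tvec" (3), from world to camera coordinates, as OpenCV has them. Camera axes: x right, y down, z forward; pixel columns grow to the right and rows downward; lengths in mm; the calibration is good to about 2 mm. A picture is of the moment at which its call begins. There is no depth.
- manip.job_done(): hands the job in; it is judged then, once.
The state is a dict: "time": time; "joints": joint angles; "joint_vel": joint speeds; "joint_torque": joint torques, N m; "tool_pos": TCP position; "eef_rot": TCP orientation; "wrist_force": force on the tool from outside, world axes, zero at the start; "torque": the same for the moment, N m; "grip_width": opening from 0.0 (shut) to 1.0 (fully open); "grasp_force": force on a finger pad.
Only numpy, scipy, OpenCV 4.12 (cv2) and the standard library are available. Lean on these libraries where they do the work, as an engineer would, in place of code of your own. Each camera call takes 0.05 s, during which the arm holds its last target. There are 200 camera calls.

TASK

Press the red bar down with one fingertip and keep it down, so that the orange gate stays swung up, while the other fingertip pushes the blue rack by its upright rear plate along the chute, under the gate, until the rack is home against the grey end stop. Then let the bar up so that the gate shuts behind the rack's tray. Only press and push: lift nothing, keep the gate clear of the rack and its fittings, and leave the fittings in their pockets and the other parts on the bench alone.

Things in the scene. Friction and masses are not known exactly. Their poses are not given: they have to be found in the camera images.
- chute: Aluminium trough fixed to the bench, 96 mm wide. Origin on the bench top under the shut gate blade, mid-channel. y runs along the channel, upstream: the rack is pushed towards -y. x points away from the robot. Channel floor 6 mm above the bench, y = -126 to +275 mm; walls at x = -41 to -36 and +36 to +41 mm, tops 38 mm above the bench.
- end_stop (a point): Middle of the face of the grey end stop across the channel's downstream end, at chute y = -120 mm, 21 mm above the bench. The rack's front comes to rest against it.
- hinge (a point): Middle of the gate's steel shaft (8 mm thick), parallel to the chute's y at chute x = -42 mm, 56 mm above the bench, y = -12 to 278 mm. Two dark posts carry it on the near wall (x = -50 to -34 mm, at y = 20 and 254 mm, tops at 64 mm).
- gate: Spring-shut gate: shaft, orange boom and blade across the channel, and the red press bar, all one rigid moving part of 0.13 kg on the chute. Origin on the shaft's axis at chute y = 0; its axes are the chute's when shut.
- gate_angle (a joint): Opening angle of the gate, rad: 0 shut, 0.85 fully open. A light spring and its weight (about 2.5 to 4.5 N at the bar) shut it whenever the bar is not held down. From 0.6 on, the blade is clear above the rack and its fittings.
- press_bar (a point): Red round bar, 10 mm thick, along y outside the near wall (robot side), part of the gate: pressed down, it lifts the blade. This point is mid-bar, on its axis. In the chute's frame x = -70, y = 40 to 268 mm; axis 66 mm above the bench with the gate shut, 48 at 0.62 rad, 44 at 0.75, 42 at 0.85. A steel arm at each end joins it to the shaft; a finger may slide along it between them.
- blade_edge (a point): Orange gate blade, 34 mm wide (x), 5 mm thick (y), 42 mm tall, hanging from an orange boom over the channel at chute y = 0. This point is mid lower edge, 16 mm above the bench when shut; it then blocks the rack's tray but leaves room for the rack's low tongue.
- rack: Loose blue rack, about 0.35 kg, 3 mm play each side in the channel. Origin mid-underside of the tray, axes as the chute's (y to the rear). Tray 66 mm wide, y = -50 to +50 mm, 25 mm high, six pockets; behind it a tongue 4 mm high leads to an upright push plate 60 mm wide, 78 mm high. Home against the end stop its origin is at chute y = -70 mm.
- push_face (a point): On the rear (upstream) face of the rack's push plate, on its centre line, 50 mm above the rack's underside, at rack y = +131 mm. The plate spans rack x = -30 to +30 mm; with the rack home it is still 61 mm upstream of the gate, so fingers need not pass the gate.
- stub_a: White hex-footed stub fitting, 22x25x32 mm, standing loose in a front pocket of the rack; origin at its underside, its top 35 mm above the rack's underside.
- stub_b: White hex-footed stub fitting like stub_a, standing loose in a middle pocket.
- stub_c: White hex-footed stub fitting like stub_a, standing loose in a rear pocket.
- pressure_ports: Fixed bench furniture to keep clear of: two rows of white ports, each 44 mm square, along y at about world x = 0.48 and 0.57 m, between robot and chute. Bare ports are 105 mm high; those with a probe or a round gauge (100 mm wide) up to 250 mm, so cross them high. None reaches past x = 0.60 m.
- plug: Bystander: white domed plug, 25 mm wide, 15 mm high, on the bench on the robot's side of the chute; origin at its underside.
- spare_stub: Bystander: white hex-footed stub fitting, 22x25x32 mm, standing on the bench behind the chute; origin at its underside.
- cap: Bystander: white stepped cap, 40x40x26 mm, behind the chute; origin at its underside.

How it is judged (in metres and radians):
On the way, in this order (a step that is already met when the one before it is completed fails the run):
1. the bar is held down by the fingers and the gate stands open with the rack still before it (value of joint gate_angle above 0.5 rad and contact force between the fingers and gate above 0.2 N and y of rack in the frame of chute above 0.052 m), for 0.1 s.
2. the rack is passing under the gate, halfway through, pushed by the fingers while they hold the bar down (value of joint gate_angle above 0.5 rad and contact force between the fingers and gate above 0.2 N and contact force between the fingers and rack above 0.05 N and y of rack in the frame of chute between -0.045 and 0.015 m), for 0.1 s.
At the end, for the whole second after the job is handed in: The rack's front is within 8 mm of the end stop, flat on the channel floor and at rest; the gate is shut behind its tray (under 0.06 rad); the three fittings stand upright in their pockets; the three bystanders lie within 20 mm of where they were (y of rack in the frame of chute below -0.062 m and z of rack in the frame of chute below 0.009 m and value of joint gate_angle below 0.06 rad and linear speed of rack below 0.01 m/s and z of each of stub_a, stub_b, stub_c in the frame of rack below 0.009 m and angle between each of stub_a, stub_b, stub_c's own z axis and vertical below 0.25 rad and horizontal distance between each of stub_a, stub_b, stub_c and rack below 0.06 m and distance of each of plug, spare_stub, cap from where it was at the start of the episode below 0.02 m); the robot touches nothing.
It fails at once if the gate comes down on or blocks the rack or a fitting (contact over 1 N) (contact force between gate and rack above 1 N or contact force between gate and stub_a above 1 N or contact force between gate and stub_b above 1 N or contact force between gate and stub_c above 1 N).
It fails at once if the rack is lifted more than 10 mm off the channel floor or tipped (z of rack in the frame of chute above 0.016 m or angle between rack's own z axis and vertical above 0.15 rad).
It fails at once if a fitting is lifted more than 10 mm out of its pocket (z of any of stub_a, stub_b, stub_c in the frame of rack above 0.013 m).
It fails at once if a bystander is moved more than 20 mm (distance of any of plug, spare_stub, cap from where it was at the start of the episode above 0.02 m).
It also fails if it takes over 53 s, if anything falls off the work surface, if the arm or the gripper's body presses on something with over 40 N, if the wrist force passes 120 N, or if a joint passes its speed limit or range.

## Working session

There is one attempt and no reset: what is moved stays moved. The work goes in short steps, Python scripts to look and compute and a tool call to move; the robot and the scene stay as the last step left them, time stands still between calls to the robot, and variables do not carry over. Pictures are saved under pics/ and viewed, at most 10 in all, crops included, and the job is handed in when it is done.

Besides the shell and the picture viewer there is one more tool, called after "Request:" by a JSON object that holds its "name" and its "arguments", one argument or row to a line. step_arm: Moves the arm, as the interface text tells. Its arguments: {"type":"object","properties":{"motion":{"type":"array","items":{"type":"object","properties":{"hand":{"type":"number"},"x":{"type":"number"},"y":{"type":"number"},"z":{"type":"number"},"wx":{"type":"number"},"wy":{"type":"number"},"wz":{"type":"number"}}}}},"required":["motion"]}

```bash
mkdir -p pics; python3 - <<'E'
from bench import manip
import cv2
for n in("top","side"):
    c=manip.read_camera(n); cv2.imwrite(f"pics/{n}0.png",c["img"]); print(n,c["mtx"].tolist(),c["rvec"],c["tvec"])
o=manip.observe(); print(o["time"],o["tool_pos"],o["eef_rot"],o["grip_width"])
E
```

```text
top [[525.0462403938498, 0.0, 285.39133078344605], [0.0, 525.0462403938498, 216.7894674616274], [0.0, 0.0, 1.0]] [ 2.20790395 -2.16148184  0.08232836] [   7.72052274  630.55493918 1143.18931612]
side [[496.3908167460685, 0.0, 279.40011924682983], [0.0, 496.3908167460685, 205.07008935854208], [0.0, 0.0, 1.0]] [ 0.51519201 -2.51588732  1.43924855] [589.61220626 172.43305576 697.37632212]
0.1 [245.63171998 601.12229995 225.76360295] [-1.79898362e+02 -2.78131869e-03  1.57779969e+02] 1.0031228880671632
```

View pics/top0.png

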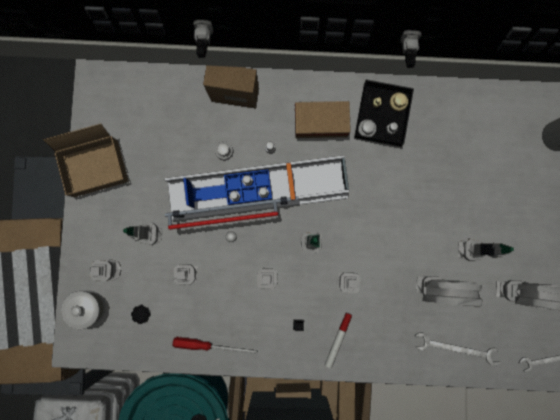

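View pics/side0.png

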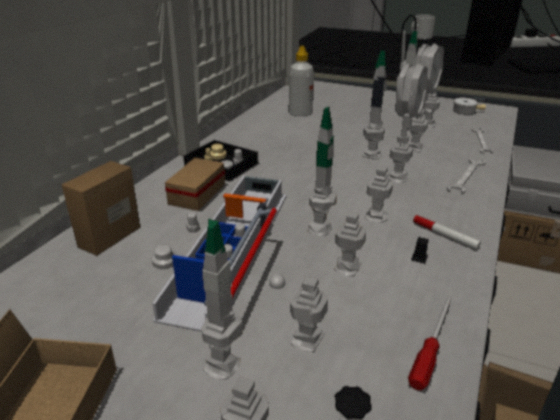

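The top view shows the chute from (170,195) at its upstream end to (345,180), with the red bar from (170,225) to (278,214). The blue plate is at about (188,192) and the orange blade at (292,182). The side view confirms this layout, and a tall probe port stands near the plate end.

```bash
cat > h.py <<'E'
from bench import manip
import cv2,numpy as np
def cam(n):
    c=manip.read_camera(n); c["R"]=cv2.Rodrigues(np.array(c["rvec"],float))[0]; c["t"]=np.ravel(c["tvec"]); return c
def ray(c,px,z):
    d=c["R"].T@np.linalg.inv(c["mtx"])@np.array([px[0],px[1],1.]); o=-c["R"].T@c["t"]
    return (o+d*(z-o[2])/d[2])
def blobs(m,amin=40):
    n,l,s,ce=cv2.connectedComponentsWithStats(m.astype(np.uint8)); return [(l==i,s[i],ce[i]) for i in range(1,n) if s[i][4]>=amin]
def rect(m): return cv2.minAreaRect(np.argwhere(m)[:,::-1].astype(np.float32))
def masks(c):
    h=cv2.cvtColor(c["img"],cv2.COLOR_BGR2HSV); H,S,V=h[...,0].astype(int),h[...,1],h[...,2]
    g=(S>130)&(V>60)
    return dict(red=g&((H<5)|(H>174)),orange=g&(H>=6)&(H<16),blue=g&(H>105)&(H<130))
E
python3 - <<'E'
from h import *
np.set_printoptions(precision=1,suppress=True)
c=cam("top"); M=masks(c)
zs=dict(red=66,orange=66,blue=31)
for k in M:
    for m,s,ce in blobs(M[k]):
        b=cv2.boxPoints(rect(m)); print(k,s,b.tolist(),[ray(c,p,zs[k])[:2].round(1).tolist() for p in b])
i=c["img"][140:250,150:370]; cv2.imwrite("pics/crop.png",cv2.resize(i,None,fx=3.6,fy=3.6,interpolation=cv2.INTER_CUBIC))
E
```

```text
red [168 212 110  17 409] [[167.76666259765625, 225.19140625], [276.8853759765625, 211.111572265625], [277.409423828125, 215.1729736328125], [168.29071044921875, 229.2528076171875]] [[603.7, 272.0], [638.9, 39.6], [630.2, 38.3], [595.1, 270.5]]
red [340 314  11  17 106] [[339.10308837890625, 328.26806640625], [346.03094482421875, 312.680419921875], [351.78350830078125, 315.23712158203125], [344.85565185546875, 330.82476806640625]] [[394.0, -97.0], [426.8, -111.2], [421.7, -123.4], [388.9, -109.2]]
red [173 338  38  12 332] [[172.40243530273438, 346.3780517578125], [173.48779296875, 336.6097412109375], [210.69512939453125, 340.743896484375], [209.60977172851562, 350.51220703125]] [[349.2, 252.6], [369.4, 251.1], [362.5, 172.6], [342.3, 174.3]]
orange [286 163   9  37 143] [[285.4799499511719, 163.36000061035156], [289.8199768066406, 162.74000549316406], [294.9599914550781, 198.7200164794922], [290.6199645996094, 199.3400115966797]] [[742.6, 23.4], [744.1, 14.1], [666.4, 1.5], [664.9, 10.7]]
blue [ 194  169   78   36 1385] [[192.21595764160156, 178.4237518310547], [267.70111083984375, 168.68373107910156], [271.57012939453125, 198.6683807373047], [196.0849609375, 208.4084014892578]] [[710.5, 229.5], [736.0, 62.7], [669.2, 52.5], [644.0, 218.7]]
blue [183 179   6  26  60] [[182.85330200195312, 179.02200317382812], [185.64059448242188, 178.60391235351562], [189.4180908203125, 203.78729248046875], [186.63079833984375, 204.20538330078125]] [[708.8, 250.2], [709.8, 244.0], [653.9, 233.7], [652.9, 239.9]]
```

View pics/crop.png

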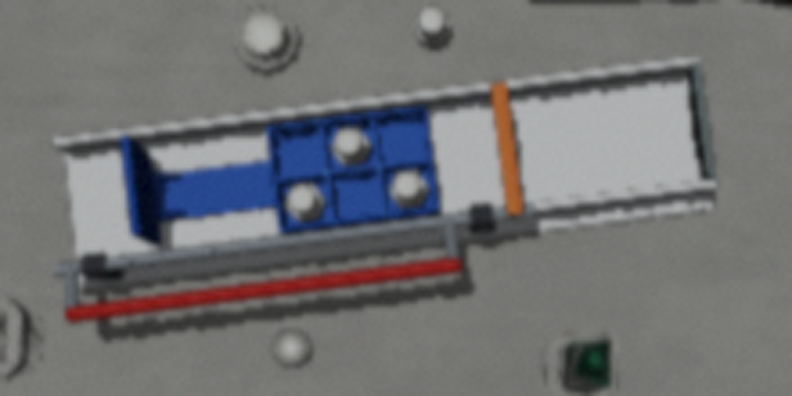

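```bash
cat >> h.py <<'E'
CX=np.array([.9888,.1495]);CY=np.array([-.1495,.9888]);O=np.array([709.2,13.3])
def ch(p): q=np.asarray(p)[:2]-O; return np.array([q@CX,q@CY])
E
python3 - <<'E'
from h import *
np.set_printoptions(precision=1,suppress=True)
c=cam("top"); print("cam",-c["R"].T@c["t"])
for n,p,z in [("plate rear top far",(183.3,178.7),84),("plate rear top near",(187,204),84),("wall TL far",(165.5,180),38),("TR far",(343.5,157),38),("BR near",(348,198),38),
  ("blade far",(287.7,163.2),58),("stop near",(348,190),38),("plug",(231,237),10)]:
    w=ray(c,p,z); print(n,w,ch(w))
for p,z in [((150,232),105),((125,231),250),((313,240),105),((314,239),250),((184,274),105),((267,278),105),((102,270),105)]: print(p,z,ray(c,p,z))
i=c["img"][200:300,80:340]; cv2.imwrite("pics/ports.png",cv2.resize(i,None,fx=3,fy=3,interpolation=cv2.INTER_CUBIC))
E
```

```text
cam [ 544.6   22.3 1186.4]
plate rear top far [701.9 238.8  84. ] [ 26.5 224.1]
plate rear top near [648.4 229.1  84. ] [-27.9 222.5]
wall TL far [704.8 286.9  38. ] [ 36.5 271.2]
TR far [ 764.5 -104.6   38. ] [  37.1 -124.8]
BR near [ 673.5 -115.7   38. ] [ -54.6 -122.2]
blade far [744.4  18.6  58. ] [35.6 -0. ]
stop near [ 691.2 -115.5   38. ] [ -37.  -124.6]
plug [583.2 141.9  10. ] [-105.3  146. ]
(150, 232) 105 [586.9 299.3 105. ]
(125, 231) 250 [582.  306.8 250. ]
(313, 240) 105 [577.5 -36.6 105. ]
(314, 239) 250 [574.9 -30.5 250. ]
(184, 274) 105 [502.3 226.3 105. ]
(267, 278) 105 [497.8  56.2 105. ]
(102, 270) 105 [507.  394.4 105. ]
```

View pics/ports.png

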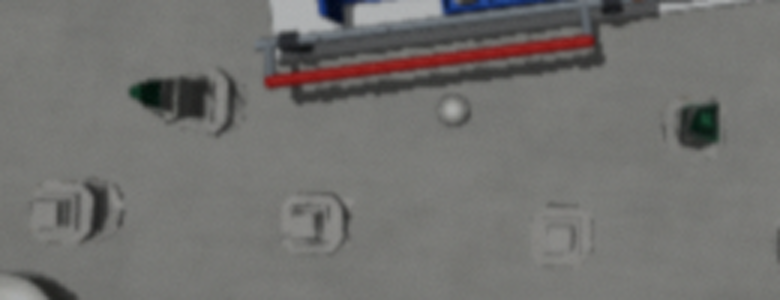

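Request:
{"name": "step_arm", "arguments": {
  "motion": [
    {"hand": 53,"z": 1.2},
    {"hand": 53,"z": 2.4},
    {"hand": 53,"z": 3,"x": 0.6,"y": -0.5,"wz": -0.6},
    {"hand": 53,"z": 3,"x": 1.3,"y": -1.1,"wz": -1.2},
    {"hand": 53,"z": 3,"x": 2,"y": -1.7,"wz": -1.9},
    {"hand": 53,"z": 3,"x": 2.8,"y": -2.4,"wz": -2.6},
    {"hand": 53,"z": 3,"x": 3.6,"y": -3.1,"wz": -3.3},
    {"hand": 53,"z": 3,"x": 4.4,"y": -3.9,"wz": -4},
    {"hand": 53,"z": 3,"x": 5.2,"y": -4.7,"wz": -4.7},
    {"hand": 53,"z": 3,"x": 6,"y": -5.4,"wz": -5.4},
    {"hand": 53,"z": 3,"x": 6.6,"y": -5.9,"wz": -6},
    {"hand": 53,"z": 3,"x": 6.6,"y": -5.9,"wz": -6}
  ]
}}

```text
invalid input at $.motion[0]: expected keys hand, x, y, z, wx, wy, wz
```

Request:
{"name": "step_arm", "arguments": {
  "motion": [
    {"hand": 53,"x": 0.6,"y": -0.5,"wz": -0.6},
    {"hand": 53,"x": 1.3,"y": -1.1,"wz": -1.2},
    {"hand": 53,"x": 2,"y": -1.7,"wz": -1.8},
    {"hand": 53,"x": 2.8,"y": -2.4,"wz": -2.5},
    {"hand": 53,"x": 3.6,"y": -3.1,"wz": -3.2},
    {"hand": 53,"x": 4.4,"y": -3.9,"wz": -3.9},
    {"hand": 53,"x": 5.2,"y": -4.7,"wz": -4.6},
    {"hand": 53,"x": 5.9,"y": -5.3,"wz": -5.2},
    {"hand": 53,"x": 6.5,"y": -5.87,"wz": -5.84},
    {"hand": 53,"x": 6.5,"y": -5.87,"wz": -5.84},
    {"hand": 53,"x": 6.5,"y": -5.87,"wz": -5.84},
    {"hand": 53,"x": 6.5,"y": -5.87,"wz": -5.84}
  ]
}}

```text
invalid input at $.motion[0]: expected keys hand, x, y, z, wx, wy, wz
```

Request:
{"name": "step_arm", "arguments": {
  "motion": [
    {"hand": 53,"x": 0,"y": 0,"z": 1.2,"wx": 0,"wy": 0,"wz": 0},
    {"hand": 53,"x": 0,"y": 0,"z": 2.4,"wx": 0,"wy": 0,"wz": 0},
    {"hand": 53,"x": 0.6,"y": -0.5,"z": 3,"wx": 0,"wy": 0,"wz": -0.6},
    {"hand": 53,"x": 1.3,"y": -1.1,"z": 3,"wx": 0,"wy": 0,"wz": -1.2},
    {"hand": 53,"x": 2,"y": -1.7,"z": 3,"wx": 0,"wy": 0,"wz": -1.9},
    {"hand": 53,"x": 2.8,"y": -2.4,"z": 3,"wx": 0,"wy": 0,"wz": -2.6},
    {"hand": 53,"x": 3.6,"y": -3.1,"z": 3,"wx": 0,"wy": 0,"wz": -3.3},
    {"hand": 53,"x": 4.4,"y": -3.9,"z": 3,"wx": 0,"wy": 0,"wz": -4},
    {"hand": 53,"x": 5.2,"y": -4.7,"z": 3,"wx": 0,"wy": 0,"wz": -4.7},
    {"hand": 53,"x": 6,"y": -5.4,"z": 3,"wx": 0,"wy": 0,"wz": -5.4},
    {"hand": 53,"x": 6.6,"y": -5.9,"z": 3,"wx": 0,"wy": 0,"wz": -6},
    {"hand": 53,"x": 6.6,"y": -5.9,"z": 3,"wx": 0,"wy": 0,"wz": -6}
  ]
}}

```text
time: 1.2
tool_pos: [449.6, 419.2, 316.4]
eef_rot: [180.0, 0.2, 127.1]
wrist_force: [-0.1, -1.2, 0.4]
grip_width: 0.576
grasp_force: 0.0
```

Request:
{"name": "step_arm", "arguments": {
  "motion": [
    {"hand": 53,"x": 0.6,"y": -0.5,"z": 0,"wx": 0,"wy": 0,"wz": -0.6},
    {"hand": 53,"x": 1.3,"y": -1.1,"z": 0,"wx": 0,"wy": 0,"wz": -1.2},
    {"hand": 53,"x": 2,"y": -1.7,"z": 0,"wx": 0,"wy": 0,"wz": -1.8},
    {"hand": 53,"x": 2.8,"y": -2.4,"z": 0,"wx": 0,"wy": 0,"wz": -2.5},
    {"hand": 53,"x": 3.6,"y": -3.1,"z": 0,"wx": 0,"wy": 0,"wz": -3.2},
    {"hand": 53,"x": 4.4,"y": -3.9,"z": 0,"wx": 0,"wy": 0,"wz": -3.9},
    {"hand": 53,"x": 5.2,"y": -4.7,"z": 0,"wx": 0,"wy": 0,"wz": -4.6},
    {"hand": 53,"x": 5.9,"y": -5.3,"z": 0,"wx": 0,"wy": 0,"wz": -5.2},
    {"hand": 53,"x": 6.5,"y": -5.87,"z": 0,"wx": 0,"wy": 0,"wz": -5.84},
    {"hand": 53,"x": 6.5,"y": -5.87,"z": 0,"wx": 0,"wy": 0,"wz": -5.84},
    {"hand": 53,"x": 6.5,"y": -5.87,"z": 0,"wx": 0,"wy": 0,"wz": -5.84},
    {"hand": 53,"x": 6.5,"y": -5.87,"z": 0,"wx": 0,"wy": 0,"wz": -5.84}
  ]
}}

```text
time: 2.2
tool_pos: [637.9, 250.3, 316.3]
eef_rot: [-179.9, -0.1, 98.7]
wrist_force: [-1.1, 0.6, 0.7]
grip_width: 0.58
grasp_force: 0.0
```

Request:
{"name": "step_arm", "arguments": {
  "motion": [
    {"hand": 53,"x": 0,"y": 0,"z": -0.7,"wx": 0,"wy": 0,"wz": 0},
    {"hand": 53,"x": 0,"y": 0,"z": -1.5,"wx": 0,"wy": 0,"wz": 0},
    {"hand": 53,"x": 0,"y": 0,"z": -2.3,"wx": 0,"wy": 0,"wz": 0},
    {"hand": 53,"x": 0,"y": 0,"z": -3.1,"wx": 0,"wy": 0,"wz": 0},
    {"hand": 53,"x": 0,"y": 0,"z": -3.9,"wx": 0,"wy": 0,"wz": 0},
    {"hand": 53,"x": 0,"y": 0,"z": -4.7,"wx": 0,"wy": 0,"wz": 0},
    {"hand": 53,"x": 0,"y": 0,"z": -5.5,"wx": 0,"wy": 0,"wz": 0},
    {"hand": 53,"x": 0,"y": 0,"z": -6.1,"wx": 0,"wy": 0,"wz": 0},
    {"hand": 53,"x": 0,"y": 0,"z": -6.6,"wx": 0,"wy": 0,"wz": 0},
    {"hand": 53,"x": 0,"y": 0,"z": -7,"wx": 0,"wy": 0,"wz": 0},
    {"hand": 53,"x": 0,"y": 0,"z": -7,"wx": 0,"wy": 0,"wz": 0},
    {"hand": 53,"x": 0,"y": 0,"z": -7,"wx": 0,"wy": 0,"wz": 0}
  ]
}}

```text
time: 3.2
tool_pos: [637.8, 249.9, 106.5]
eef_rot: [-179.9, -0.0, 98.7]
wrist_force: [-0.5, 0.2, 0.4]
grip_width: 0.577
grasp_force: 0.0
```

```bash
python3 - <<'E'
from h import *
w=cam("wrist")["img"]; s=cam("side")["img"][150:350,120:330]
cv2.imwrite("pics/w1.png",np.hstack([cv2.resize(w,(400,300)),cv2.resize(s,(400,381))[:300]]))
E
```

```text
(no output)
```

View pics/w1.png

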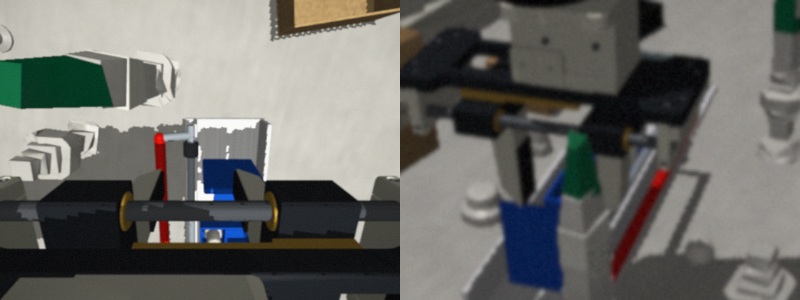

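The wrist view shows the left finger over the red bar (bar at x≈160, its upstream end at (160,135)). The blue plate top is near (230,165). I'll check both positions with the wrist calibration.

```bash
python3 - <<'E'
from h import *
np.set_printoptions(precision=1,suppress=True)
c=cam("wrist"); M=masks(c); print("cam",-c["R"].T@c["t"])
def pj(a,b,z):
    w=O+a*CX+b*CY; return cv2.projectPoints(np.array([[w[0],w[1],z]],float),np.array(c["rvec"],float),c["t"],c["mtx"],None)[0].ravel()
print("tips A",pj(-70,243,106),"B",pj(2,243,106),"plate top corners",pj(-30,224,84),pj(30,224,84),"bar end",pj(-70,268,66))
o=manip.observe();print(ch(o["tool_pos"]),o["tool_pos"])
for m,s,ce in blobs(M["red"],100): print("red",s,[ (np.where(m[r])[0].mean(),r,ch(ray(c,(np.where(m[r])[0].mean(),r),66))) for r in range(s[1]+4,s[1]+s[3],25) if m[r].any()])
for m,s,ce in blobs(M["blue"],100): print("blue",s,ce,[(r,np.where(m[r])[0][[0,-1]]) for r in range(s[1],s[1]+s[3],8)])
i=c["img"][150:400,180:420];cv2.imwrite("pics/w2.png",cv2.resize(i,None,fx=2.4,fy=2.4))
E
```

```text
cam [628.  326.8 265.8]
tips A [211.6 254.5] B [340.7 254.5] plate top corners [282.6 266. ] [376. 266.] bar end [221.5 192.5]
[-33.5 244. ] [639.6 249.6 108.4]
red [214 185  17  55 733] [(np.float64(219.5), 189, array([-71.2, 270.4])), (np.float64(222.0), 214, array([-70.4, 253.1])), (np.float64(228.0), 239, array([-67.2, 235. ]))]
red [222 309  13  31 362] [(np.float64(227.5), 313, array([-70.3, 175.6])), (np.float64(228.5), 338, array([-70.5, 153.3]))]
blue [ 282  222   81   60 2894] [311.7 246.7] [(222, array([283, 347])), (230, array([282, 352])), (238, array([283, 358])), (246, array([283, 325])), (254, array([283, 325])), (262, array([284, 325])), (270, array([298, 326])), (278, array([298, 328]))]
blue [ 278  310   72   30 1426] [314.6 323.4] [(310, array([279, 336])), (318, array([278, 340])), (326, array([278, 344])), (334, array([278, 347]))]
```

View pics/w2.png

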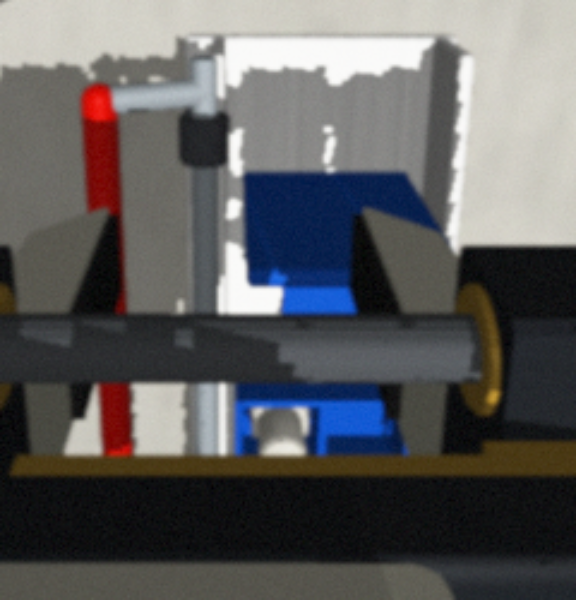

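Request:
{"name": "step_arm", "arguments": {
  "motion": [
    {"hand": 53,"x": 0,"y": 0,"z": -0.4,"wx": 0,"wy": 0,"wz": 0},
    {"hand": 53,"x": 0,"y": 0,"z": -0.8,"wx": 0,"wy": 0,"wz": 0},
    {"hand": 53,"x": 0,"y": 0,"z": -1.1,"wx": 0,"wy": 0,"wz": 0},
    {"hand": 53,"x": 0,"y": 0,"z": -1.25,"wx": 0,"wy": 0,"wz": 0},
    {"hand": 53,"x": 0,"y": 0,"z": -1.35,"wx": 0,"wy": 0,"wz": 0},
    {"hand": 53,"x": 0,"y": 0,"z": -1.45,"wx": 0,"wy": 0,"wz": 0},
    {"hand": 53,"x": 0,"y": 0,"z": -1.55,"wx": 0,"wy": 0,"wz": 0},
    {"hand": 53,"x": 0,"y": 0,"z": -1.65,"wx": 0,"wy": 0,"wz": 0},
    {"hand": 53,"x": 0,"y": 0,"z": -1.75,"wx": 0,"wy": 0,"wz": 0},
    {"hand": 53,"x": 0,"y": 0,"z": -1.85,"wx": 0,"wy": 0,"wz": 0},
    {"hand": 53,"x": 0,"y": 0,"z": -1.9,"wx": 0,"wy": 0,"wz": 0},
    {"hand": 53,"x": 0,"y": 0,"z": -1.9,"wx": 0,"wy": 0,"wz": 0}
  ]
}}

```text
time: 4.35
tool_pos: [639.3, 248.9, 49.7]
eef_rot: [179.9, -0.0, 98.6]
wrist_force: [2.3, 0.8, 3.2]
grip_width: 0.574
grasp_force: 1.8
```

```bash
python3 - <<'E'
from h import *
for k in range(3): o=manip.observe();print(o["tool_pos"],ch(o["tool_pos"]),o["wrist_force"]); cam("wrist")
t=cam("top")["img"][140:250,150:370];s=cam("side")["img"][150:350,120:330]
cv2.imwrite("pics/p1.png",np.hstack([cv2.resize(t,(400,200)),cv2.resize(s,(400,381))[:200]]) if 0 else np.vstack([cv2.resize(t,(500,250),interpolation=2),cv2.resize(s,(500,340),interpolation=2)]))
E
```

```text
[639.26699377 248.87428392  49.74032295] [-33.93140111 243.39083637] [2.31389978 0.77292266 3.24590458]
[639.23919815 248.85811753  49.90807441] [-33.9613023  243.37900649] [2.24436973 0.43638801 3.53846937]
[639.240972   248.85832994  50.01170907] [-33.95951656 243.37895133] [2.62862604 0.48328269 3.78298754]
```

View pics/p1.png

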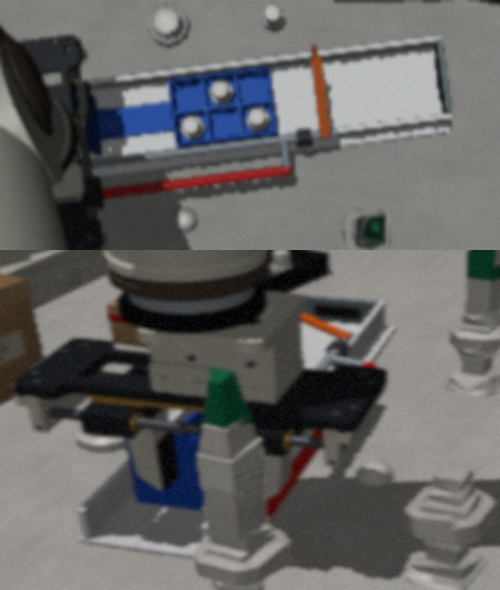

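The gate is open (the boom is swung up in both views) with about 3.5 N on the bar. Next I push along -y of the chute.

Request:
{"name": "step_arm", "arguments": {
  "motion": [
    {"hand": 53,"x": 0.02,"y": -0.15,"z": -0.02,"wx": 0,"wy": 0,"wz": 0},
    {"hand": 53,"x": 0.05,"y": -0.32,"z": -0.03,"wx": 0,"wy": 0,"wz": 0},
    {"hand": 53,"x": 0.07,"y": -0.48,"z": -0.03,"wx": 0,"wy": 0,"wz": 0},
    {"hand": 53,"x": 0.1,"y": -0.65,"z": -0.03,"wx": 0,"wy": 0,"wz": 0},
    {"hand": 53,"x": 0.12,"y": -0.82,"z": -0.03,"wx": 0,"wy": 0,"wz": 0},
    {"hand": 53,"x": 0.15,"y": -0.98,"z": -0.03,"wx": 0,"wy": 0,"wz": 0},
    {"hand": 53,"x": 0.17,"y": -1.15,"z": -0.03,"wx": 0,"wy": 0,"wz": 0},
    {"hand": 53,"x": 0.2,"y": -1.32,"z": -0.03,"wx": 0,"wy": 0,"wz": 0},
    {"hand": 53,"x": 0.22,"y": -1.48,"z": -0.03,"wx": 0,"wy": 0,"wz": 0},
    {"hand": 53,"x": 0.25,"y": -1.65,"z": -0.03,"wx": 0,"wy": 0,"wz": 0},
    {"hand": 53,"x": 0.27,"y": -1.82,"z": -0.03,"wx": 0,"wy": 0,"wz": 0},
    {"hand": 53,"x": 0.3,"y": -1.98,"z": -0.03,"wx": 0,"wy": 0,"wz": 0}
  ]
}}

```text
time: 5.6
tool_pos: [648.1, 192.7, 49.6]
eef_rot: [179.9, -0.2, 98.7]
wrist_force: [2.3, 7.9, 4.4]
grip_width: 0.574
grasp_force: 4.0
```

```bash
cat >> h.py <<'E'
def tray():
    c=cam("top"); m=masks(c)["blue"]; b=max(blobs(m),key=lambda b:b[1][4])
    q=np.array([ch(ray(c,p,31)) for p in np.argwhere(b[0])[:,::-1]]); fr=np.percentile(q[:,1],1)
    o=manip.observe(); print("tray front",fr,"-> rack y",fr+50,"tool",ch(o["tool_pos"]).round(1),o["tool_pos"][2].round(1),"F",np.round(o["wrist_force"],1),"t",o["time"])
E
python3 -c "from h import *; tray()"
```

```text
tray front 6.51989511486875 -> rack y 56.51989511486875 tool [-33.5 184.7] 49.5 F [2.1 5.3 4.6] t 5.65
```

Request:
{"name": "step_arm", "arguments": {
  "motion": [
    {"hand": 53,"x": 0.02,"y": -0.15,"z": 0,"wx": 0,"wy": 0,"wz": 0},
    {"hand": 53,"x": 0.05,"y": -0.32,"z": 0,"wx": 0,"wy": 0,"wz": 0},
    {"hand": 53,"x": 0.07,"y": -0.48,"z": 0,"wx": 0,"wy": 0,"wz": 0},
    {"hand": 53,"x": 0.1,"y": -0.65,"z": 0,"wx": 0,"wy": 0,"wz": 0},
    {"hand": 53,"x": 0.12,"y": -0.82,"z": 0,"wx": 0,"wy": 0,"wz": 0},
    {"hand": 53,"x": 0.15,"y": -0.98,"z": 0,"wx": 0,"wy": 0,"wz": 0},
    {"hand": 53,"x": 0.17,"y": -1.15,"z": 0,"wx": 0,"wy": 0,"wz": 0},
    {"hand": 53,"x": 0.2,"y": -1.32,"z": 0,"wx": 0,"wy": 0,"wz": 0},
    {"hand": 53,"x": 0.22,"y": -1.48,"z": 0,"wx": 0,"wy": 0,"wz": 0},
    {"hand": 53,"x": 0.25,"y": -1.65,"z": 0,"wx": 0,"wy": 0,"wz": 0},
    {"hand": 53,"x": 0.27,"y": -1.82,"z": 0,"wx": 0,"wy": 0,"wz": 0},
    {"hand": 53,"x": 0.3,"y": -1.98,"z": 0,"wx": 0,"wy": 0,"wz": 0}
  ]
}}

```text
time: 6.65
tool_pos: [657.2, 133.6, 49.6]
eef_rot: [179.9, -0.2, 98.7]
wrist_force: [2.2, 6.7, 4.2]
grip_width: 0.579
grasp_force: 4.1
```

```bash
python3 -c "
from h import *
tray()
t=cam('top')['img'][140:250,150:370];s=cam('side')['img'][150:350,120:330]
cv2.imwrite('pics/p2.png',np.vstack([cv2.resize(t,(500,250),interpolation=2),cv2.resize(s,(500,340),interpolation=2)]))"
```

```text
tray front -64.78025844505244 -> rack y -14.78025844505244 tool [-33.4 124.9] 49.6 F [2.4 5.3 4.5] t 6.7
```

View pics/p2.png

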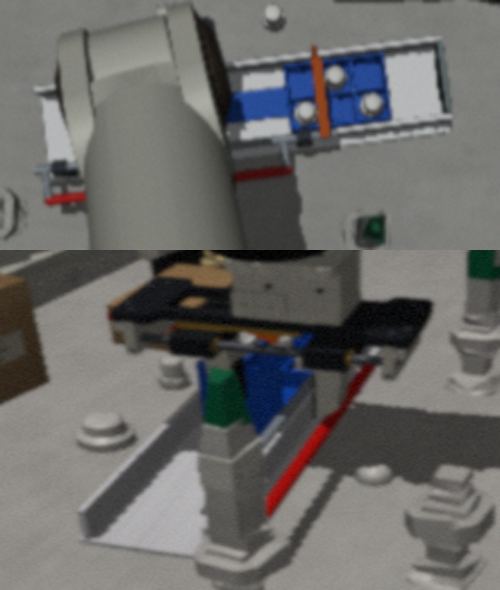

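The tray is halfway under the raised gate (rack y ≈ -15) and the fittings are upright. About 55 mm remain.

Request:
{"name": "step_arm", "arguments": {
  "motion": [
    {"hand": 53,"x": 0.02,"y": -0.15,"z": 0,"wx": 0,"wy": 0,"wz": 0},
    {"hand": 53,"x": 0.05,"y": -0.32,"z": 0,"wx": 0,"wy": 0,"wz": 0},
    {"hand": 53,"x": 0.07,"y": -0.48,"z": 0,"wx": 0,"wy": 0,"wz": 0},
    {"hand": 53,"x": 0.1,"y": -0.65,"z": 0,"wx": 0,"wy": 0,"wz": 0},
    {"hand": 53,"x": 0.12,"y": -0.82,"z": 0,"wx": 0,"wy": 0,"wz": 0},
    {"hand": 53,"x": 0.15,"y": -0.98,"z": 0,"wx": 0,"wy": 0,"wz": 0},
    {"hand": 53,"x": 0.17,"y": -1.15,"z": 0,"wx": 0,"wy": 0,"wz": 0},
    {"hand": 53,"x": 0.2,"y": -1.32,"z": 0,"wx": 0,"wy": 0,"wz": 0},
    {"hand": 53,"x": 0.22,"y": -1.48,"z": 0,"wx": 0,"wy": 0,"wz": 0},
    {"hand": 53,"x": 0.24,"y": -1.6,"z": 0,"wx": 0,"wy": 0,"wz": 0},
    {"hand": 53,"x": 0.25,"y": -1.68,"z": 0,"wx": 0,"wy": 0,"wz": 0},
    {"hand": 53,"x": 0.26,"y": -1.73,"z": 0,"wx": 0,"wy": 0,"wz": 0}
  ]
}}

```text
time: 7.8
tool_pos: [665.1, 81.6, 49.5]
eef_rot: [179.9, -0.2, 98.7]
wrist_force: [1.9, 6.8, 5.3]
grip_width: 0.576
grasp_force: 4.3
```

```bash
python3 -c "from h import *; tray()"
```

```text
tray front -118.90415956089953 -> rack y -68.90415956089953 tool [-33.3  73.8] 49.5 F [2.4 7.  4.8] t 7.85
```

Request:
{"name": "step_arm", "arguments": {
  "motion": [
    {"hand": 53,"x": 0,"y": -0.03,"z": 0,"wx": 0,"wy": 0,"wz": 0},
    {"hand": 53,"x": 0.01,"y": -0.06,"z": 0,"wx": 0,"wy": 0,"wz": 0},
    {"hand": 53,"x": 0.01,"y": -0.09,"z": 0,"wx": 0,"wy": 0,"wz": 0},
    {"hand": 53,"x": 0.02,"y": -0.12,"z": 0,"wx": 0,"wy": 0,"wz": 0},
    {"hand": 53,"x": 0.02,"y": -0.12,"z": 0,"wx": 0,"wy": 0,"wz": 0}
  ]
}}

```text
time: 8.27
tool_pos: [665.3, 80.5, 49.6]
eef_rot: [179.9, -0.4, 98.8]
wrist_force: [2.1, 9.9, 4.1]
grip_width: 0.572
grasp_force: 5.8
```

```bash
python3 -c "from h import *; tray()"
```

```text
tray front -119.38830912966701 -> rack y -69.38830912966701 tool [-33.4  73. ] 49.6 F [ 1.4 10.9  4.6] t 8.3167
```

Request:
{"name": "step_arm", "arguments": {
  "motion": [
    {"hand": 53,"x": -0.02,"y": 0.12,"z": 0,"wx": 0,"wy": 0,"wz": 0},
    {"hand": 53,"x": -0.04,"y": 0.25,"z": 0,"wx": 0,"wy": 0,"wz": 0},
    {"hand": 53,"x": -0.06,"y": 0.4,"z": 0,"wx": 0,"wy": 0,"wz": 0},
    {"hand": 53,"x": -0.06,"y": 0.4,"z": 0,"wx": 0,"wy": 0,"wz": 0},
    {"hand": 53,"x": -0.06,"y": 0.4,"z": 0.15,"wx": 0,"wy": 0,"wz": 0},
    {"hand": 53,"x": -0.06,"y": 0.4,"z": 0.3,"wx": 0,"wy": 0,"wz": 0},
    {"hand": 53,"x": -0.06,"y": 0.4,"z": 0.45,"wx": 0,"wy": 0,"wz": 0},
    {"hand": 53,"x": -0.06,"y": 0.4,"z": 0.6,"wx": 0,"wy": 0,"wz": 0},
    {"hand": 53,"x": -0.06,"y": 0.4,"z": 0.8,"wx": 0,"wy": 0,"wz": 0},
    {"hand": 53,"x": -0.06,"y": 0.4,"z": 1.2,"wx": 0,"wy": 0,"wz": 0},
    {"hand": 53,"x": -0.06,"y": 0.4,"z": 1.8,"wx": 0,"wy": 0,"wz": 0},
    {"hand": 53,"x": -0.06,"y": 0.4,"z": 2.4,"wx": 0,"wy": 0,"wz": 0}
  ]
}}

```text
time: 9.32
tool_pos: [661.2, 86.0, 120.6]
eef_rot: [-179.7, -0.0, 98.6]
wrist_force: [0.5, 0.8, 0.2]
grip_width: 0.577
grasp_force: 0.0
```

Request:
{"name": "step_arm", "arguments": {
  "motion": [
    {"hand": 53,"x": 0,"y": 0,"z": 0.8,"wx": 0,"wy": 0,"wz": 0},
    {"hand": 53,"x": 0,"y": 0,"z": 1.6,"wx": 0,"wy": 0,"wz": 0},
    {"hand": 53,"x": 0,"y": 0,"z": 2.4,"wx": 0,"wy": 0,"wz": 0},
    {"hand": 53,"x": 0,"y": 0,"z": 3.2,"wx": 0,"wy": 0,"wz": 0},
    {"hand": 53,"x": 0,"y": 0,"z": 4,"wx": 0,"wy": 0,"wz": 0},
    {"hand": 53,"x": 0,"y": 0,"z": 4,"wx": 0,"wy": 0,"wz": 0},
    {"hand": 53,"x": 0,"y": 0,"z": 4,"wx": 0,"wy": 0,"wz": 0},
    {"hand": 53,"x": 0,"y": 0,"z": 4,"wx": 0,"wy": 0,"wz": 0}
  ]
}}

```text
time: 9.98
tool_pos: [662.2, 86.2, 240.3]
eef_rot: [-179.9, 0.0, 98.6]
wrist_force: [-0.5, -0.5, -0.7]
grip_width: 0.578
grasp_force: 0.0
```

```bash
python3 -c "
from h import *
tray()
t=cam('top')['img'][140:250,150:370];s=cam('side')['img'][150:350,120:330]
cv2.imwrite('pics/p3.png',np.vstack([cv2.resize(t,(500,250),interpolation=2),cv2.resize(s,(500,340),interpolation=2)]))"
```

```text
tray front -119.38830912966701 -> rack y -69.38830912966701 tool [-35.8  79.1] 239.6 F [ 0.3 -0.3 -0.8] t 10.0333
```

View pics/p3.png

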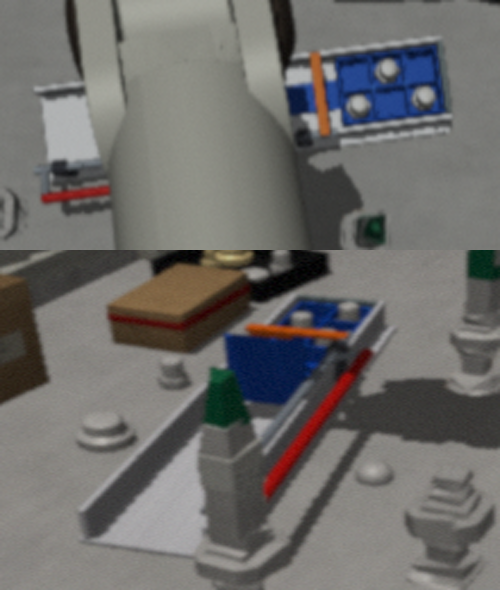

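The rack is home against the end stop, the gate is shut behind the tray, the fittings are upright and the robot is clear of everything.

```bash
python3 -c "
from bench import manip
print(manip.job_done())"
```

```text
the job is handed in; nothing more can be done
None
```

I handed the job in at about 10 s of the 53 s limit, and no verdict came back: the camera puts the rack home (y ≈ -69 mm), the gate shut behind its tray, the fittings upright and the robot clear.

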